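Pack the tool kit: press the cutter and the gauge into their foam pockets

TASK

Pack the kit carton: press the orange carton cutter and the blue-and-steel thickness gauge each into its own die-cut foam pocket, the way round that fits, until both lie flat on the pocket floors, fully home. Leave the pen in its pocket, and the tape roll and the marker where they are.

Things in the scene. Friction and masses are not known exactly. Their poses are not given: they have to be found in the camera images.
- cutter: Orange carton cutter lying flat, L-shaped from above, 26 mm thick, 100 g. Origin: underside, on the middle line of the straight handle near the centre of mass; z up. Handle x -70 to 60 mm, y -12 to 12 mm, black grip pad on top. Hook head with steel plate on the +y side only: x 25 to 60, y 12 to 30 mm. Lower edges rounded 3 mm. Grip across the handle (along y) at the origin, by the upper 12 mm.
- gauge: Digital thickness gauge lying flat, 26 mm thick, 160 g. Origin: underside, under the middle of the blue block with the screen; z up. Block x -30 to 30, y -22 to 22 mm. Steel C frame: arm on the -y side x 30 to 62, y -22 to -4 mm; anvil turning back at its end x 50 to 62, y -4 to 16 mm. Lower edges rounded 3 mm. Grip across the block (along y) at the origin, by the upper 12 mm.
- tray: White kit carton 180 mm (its x) by 250 mm (its y), 32 mm high, stuck to the table, filled with dark grey foam whose top is 30 mm above the table. Origin: centre of its underside, z up. Three pockets, 13 mm deep (yellow floors 17 mm above the table): cutter's on the +y side, gauge's in the middle, pen's (filled) on the -y side. A tool that is home stands 13 mm proud of the foam.
- pocket_cutter (a point): Point on the floor of the cutter pocket (17 mm above the table) where the cutter's origin lies when home; the cutter's axes then lie along the tray's. Outline of the cutter with 1.5 mm clearance all round. Two light grey springy nubs in the side walls beside this point stick out 3 mm: they hold the tool some 7 mm above the floor until it is pushed down past them, 4 to 17 N, at its origin.
- pocket_gauge (a point): Point on the floor of the gauge pocket (17 mm above the table) where the gauge's origin lies when home; the gauge's axes then lie along the tray's. Outline of the gauge with 1.5 mm clearance all round. Two light grey springy nubs in the side walls beside this point stick out 3 mm: they hold the tool some 7 mm above the floor until it is pushed down past them, 4 to 17 N, at its origin.
- pen: Black pen with a red cap, 128 mm long, 17 mm thick, lying along the tray's x in the third pocket, 90 mm to the -y side of the tray's centre. Origin: the middle of its underside at the start. Leave it there.
- tape_roll: Roll of brown parcel tape lying flat, 90 mm across, 48 mm high, on the left beyond the tray. Origin: centre of its underside. Leave it alone.
- marker: Black marker lying on the table, on the right beyond the tray, 130 mm long, 17 mm thick. Origin: underside, near its middle. Leave it alone.
Not all that is in view belongs to the job. Several things look just like the cutter: the one meant starts farthest to the robot's right.

How it is judged:
At the end, for the whole second after the job is handed in: Cutter and gauge each lie in their own pocket: origin within 4 mm sideways of the pocket point and less than 3 mm above the pocket floor, level within 0.05 rad, along the tray within 0.06 rad, at rest and released; the pen is within 20 mm of where it was (horizontal distance between cutter and pocket_cutter below 0.004 m and z of cutter in the frame of pocket_cutter below 0.003 m and angle between each of cutter, gauge's own z axis and vertical below 0.05 rad and angle between the x axis of each of cutter, gauge and the x axis of tray, either way round below 0.06 rad and linear speed of each of cutter, gauge below 0.02 m/s and contact force between the arm and cutter below 0.2 N and horizontal distance between gauge and pocket_gauge below 0.004 m and z of gauge in the frame of pocket_gauge below 0.003 m and contact force between the arm and gauge below 0.2 N and distance of pen from where it was at the start of the episode below 0.02 m); the robot touches nothing.
It fails at once if the tape roll is pushed more than 40 mm or knocked away (distance of tape_roll from where it was at the start of the episode above 0.04 m).
It fails at once if the marker is pushed more than 40 mm or knocked away (distance of marker from where it was at the start of the episode above 0.04 m).
It also fails if it takes over 58 s, if anything falls off the work surface, if the arm or the gripper's body presses on something with over 40 N, if the wrist force passes 120 N, or if a joint passes its speed limit or range.

ROBOT

A 6-joint arm with a two-finger parallel gripper is mounted at the origin on the work surface. World frame = base frame: x ahead of the robot, y to its left, z up, the work surface at z = 0. Lengths are in m, angles in rad, forces in N, time in s.
With the tool pointing down it reaches from about 0.25 to 0.775 m from the base axis. Payload 4 kg.
Tool frame: the origin (TCP) lies midway between the tips of the shut fingers; the grasp point (between the pads) lies manip.pinch_z behind it (manip.pinch_z is the distance from the TCP to the grasp point, in m); z points along the fingers, y is the direction in which the jaws open and shut (so a half turn about z gives the same grasp; the last joint's range is limited). The gripper opens to 85 mm and grips with 20 to 120 N. Pads are 22 mm wide; open, the fingers measure 114 mm over their backs; the gripper's body (76 mm by 85 mm) begins 54 mm behind the grasp point. The pads swing forward as they close: fully open they stand 13 mm farther back than shut.
Start: joints at [-1.394, 0.087, 1.371, -0, 1.684, -0.103], TCP at [0.152, -0.529, 0.231] pointing down, gripper open.
Joint ranges: [-3.1, 3.1], [-0.76, 2.03], [0.27, 2.55], [-1.08, 4.22], [0.17, 2.65], [-2.57, 2.57]. Speed limits (rad/s): [2.79, 2.79, 3.14, 3.14, 3.14, 3.14].

INTERFACE

Orientations are given as a rotation vector (axis times angle).
In Python, from bench import manip, get_image, camera_model, finish_job gives the robot as it stands. The module is installed in compiled form; this text tells all that it offers.
- The arm moves only by the tool send_rows, never from a script. Its argument "series" is a list of rows, each an object of numbers: "x", "y", "z": the shift along the tool's x, y, z in mm; "yaw": the turn about the tool's z in rad; "fingers": the gripper's target within -1 to 1 (shut at 1, half-way at 0, fully open at -1). In form: [{"x": .., "y": .., "z": .., "yaw": .., "fingers": ..}, ...]. A call has 1 to 12 rows; each row shifts and turns the commanded pose from where the row before left it, along the tool's axes as they then stand; what a row does not reach is not made up. A row lasts 1/10 s, in which the tool goes at most 50 mm and 8.59 degrees, less where a joint would pass 70% of its speed; a pose out of reach is approached as far as the arm can. A call with a gripper value outside its range is refused whole. The fingers move at their own pace and stop on an object; "squeeze" is the grip in N (left out, the last holds). Time passes only in rows, so rows that do not move let the fingers close. It gives the time, the measured TCP pose, the force and the opening at its end, in the units of the state.
- manip.get_obs(): the state, without advancing time (a new reading comes with each control period).
- get_image(name): name is "side" or "top" or "wrist"; returns (picture, depth): 420x560x3 uint8, red, green, blue; 420x560 float32, m along the optical axis (not along the pixel's ray), 0 where there is no reading.
- camera_model(name): a dict with "fx", "fy", "cx", "cy" (pixels), "k1" (the pictures are not rectified: a ray, as slopes to the right and down, at radius r is drawn at 1 + k1 r^2 times it, then the intrinsics apply), "R" (3x3) and "t" (3): a world point X has camera coordinates R X + t; the wrist camera has in their place "T_tool_cam" (4x4, takes a point from camera to tool coordinates, whose origin is the TCP and whose axes are the flange's). Camera axes: x right, y down, z forward; pixel columns grow to the right and rows downward; lengths in m; the calibration is good to about 2 mm. A picture is of the moment at which its call begins: read the wrist's pose just before it. camera_model takes no time and is no camera call.
- finish_job(): hands the job in, once; it reports no verdict.
The state is a dict: "clock": time; "joint_pos": joint angles; "qvel": joint speeds; "tau": joint torques, N m; "tool_pos": TCP position; "tcp_rot": TCP orientation; "contact_force": force on the tool from outside, world axes, zero at the start; "wrist_torque": the same for the moment, N m; "opening": finger opening in m.
Only numpy, scipy, OpenCV 4.12 (cv2) and the standard library are available. Lean on these libraries where they do the work, as an engineer would, in place of code of your own. Each camera call takes 0.05 s, during which the arm holds its last target.

## Working session

There is one attempt and no reset: what is moved stays moved. The work goes in short steps, Python scripts to look and compute and a tool call to move; the robot and the scene stay as the last step left them, time stands still between calls to the robot, and variables do not carry over. Pictures are saved under pics/ and viewed, and the job is handed in when it is done.

Besides the shell and the picture viewer there is one more tool, called after "Call:" as a command line: name --argument value ..., lists and objects as JSON in quotes. send_rows: Moves the arm, as the interface text tells. Its arguments: {"type":"object","properties":{"series":{"type":"array"},"squeeze":{"type":"number"}},"required":["series"]}

```bash
mkdir -p pics; cat > h.py <<'E'
import numpy as np, cv2
from bench import manip, get_image, camera_model
E
python3 - <<'E'
from h import *
o=manip.get_obs(); print(o, manip.pinch_z)
for n in ["side","top"]:
    c=camera_model(n); print(n,c)
    im,d=get_image(n); np.savez(f"pics/{n}0.npz",im=im,d=d); cv2.imwrite(f"pics/{n}0.png",im[:,:,::-1])
print(camera_model("wrist"))
E
```

```text
{'clock': 0.0, 'joint_pos': array([-1.39406866e+00,  8.79378911e-02,  1.37229721e+00, -1.53947085e-05,
        1.68360181e+00, -1.03100099e-01]), 'qvel': array([-0.00010259,  0.00036794, -0.00014443,  0.00155117, -0.00119988,
        0.00056812]), 'tau': array([ 1.09894772e-03, -3.51875639e+01, -3.13266635e+01, -1.04917629e-04,
        1.07597548e-02, -6.73585944e-06]), 'tool_pos': array([ 0.1518044 , -0.52810049,  0.23012669]), 'tcp_rot': array([-3.10867314e+00, -4.37804365e-01,  1.53654961e-04]), 'contact_force': array([ 0.41566691,  0.50081012, -0.26546092]), 'wrist_torque': array([0.01263769, 0.00082092, 0.02948586]), 'opening': 0.08550410226054175} 0.0187
side {'fx': 444.5358381586965, 'fy': 444.5358381586965, 'cx': 282.29703124521404, 'cy': 204.61214804805914, 'k1': -0.05385153499018787, 'R': array([[ 0.99577257, -0.09157219,  0.00717818],
       [-0.05974485, -0.70506696, -0.70661952],
       [ 0.06976779,  0.70320347, -0.7075573 ]]), 't': array([-0.48961172,  0.07791924,  1.04055427])}
top {'fx': 496.4890378631447, 'fy': 496.4890378631447, 'cx': 279.6671913034857, 'cy': 206.01096258224433, 'k1': -0.04671422097132801, 'R': array([[-0.01786685, -0.99983682,  0.00266554],
       [-0.98647136,  0.01719338, -0.16302956],
       [ 0.16295713, -0.0055423 , -0.98661758]]), 't': array([0.0271723 , 0.51267771, 1.26720848])}
{'fx': 368.4626981576152, 'fy': 368.4626981576152, 'cx': 284.2443401095773, 'cy': 209.71557234892566, 'k1': -0.016251848101946128, 'T_tool_cam': array([[ 6.83112773e-05, -9.48621484e-01, -3.16413140e-01,
         8.08641523e-02],
       [ 9.99999330e-01, -3.00908123e-04,  1.11802924e-03,
        -2.93767315e-05],
       [-1.15579784e-03, -3.16413005e-01,  9.48620828e-01,
        -1.42424893e-01],
       [ 0.00000000e+00,  0.00000000e+00,  0.00000000e+00,
         1.00000000e+00]])}
```

View pics/top0.png

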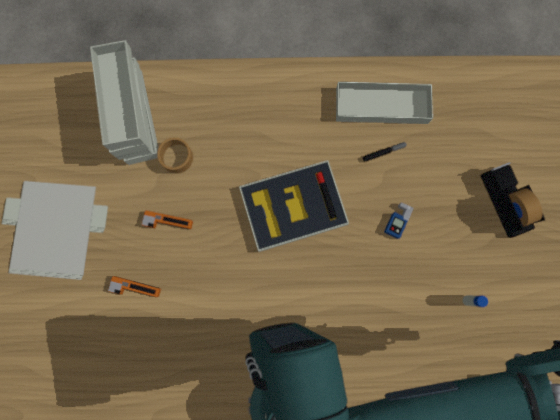

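View pics/side0.png

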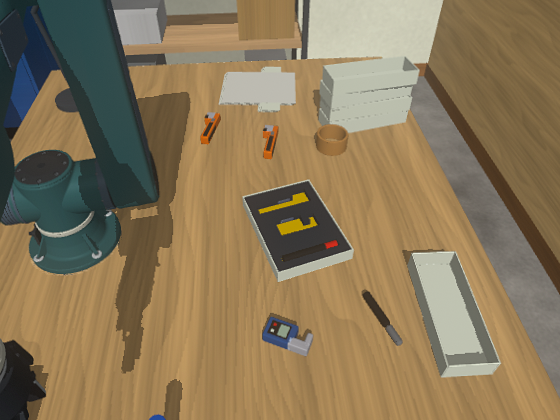

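```bash
cat >> h.py <<'E'
def K(c): return np.array([[c['fx'],0,c['cx']],[0,c['fy'],c['cy']],[0,0,1.]])
def rays(c,px):
    px=np.atleast_2d(np.float64(px)); 
    u=cv2.undistortPoints(px.reshape(-1,1,2),K(c),np.array([c['k1'],0,0,0,0.])).reshape(-1,2)
    return np.c_[u,np.ones(len(u))]
def atz(c,px,z):
    "fixed-cam pixels -> world at plane z"
    r=rays(c,px)@c['R']; C=-c['R'].T@c['t']
    return C+r*((z-C[2])/r[:,2])[:,None]
def cloud(c,d):
    h,w=d.shape; px=np.stack(np.meshgrid(np.arange(w),np.arange(h)),-1).reshape(-1,2)
    r=rays(c,px)*d.reshape(-1,1)
    return ((r-c['t'])@c['R']).reshape(h,w,3)
def wcam(o):
    c=dict(camera_model("wrist")); R,_=cv2.Rodrigues(o['tcp_rot']); T=np.eye(4);T[:3,:3]=R;T[:3,3]=o['tool_pos']
    M=np.linalg.inv(T@c['T_tool_cam']); c['R']=M[:3,:3]; c['t']=M[:3,3]; return c
def proj(c,X):
    X=np.atleast_2d(np.float64(X)); p,_=cv2.projectPoints(X,cv2.Rodrigues(c['R'])[0],c['t'],K(c),np.array([c['k1'],0,0,0,0.])); return p.reshape(-1,2)
def crop(im,x0,y0,x1,y1,s,name):
    cv2.imwrite(name,cv2.resize(im[y0:y1,x0:x1,::-1],None,fx=s,fy=s,interpolation=cv2.INTER_CUBIC))
E
python3 - <<'E'
from h import *
f=np.load('pics/top0.npz'); im=f['im']; c=camera_model('top')
crop(im,90,190,220,310,6,'pics/tc.png'); crop(im,230,150,430,260,4,'pics/tt.png')
P=cloud(c,f['d'])
for n,(u,v) in dict(A=(170,220),B=(137,288),gauge=(398,222),frame=(405,210),foam=(275,180),tape=(175,142),table=(300,280),marker=(384,152)).items(): print(n,P[v,u].round(4))
E
```

```text
A [0.4825 0.3097 0.03  ]
B [0.3054 0.3941 0.0262]
gauge [ 0.4662 -0.2949  0.0324]
frame [ 0.4989 -0.3169  0.027 ]
foam [0.585  0.0293 0.0349]
tape [0.6976 0.3007 0.0276]
table [ 0.3194 -0.0322  0.0093]
marker [ 0.6612 -0.2701  0.0218]
```

View pics/tc.png

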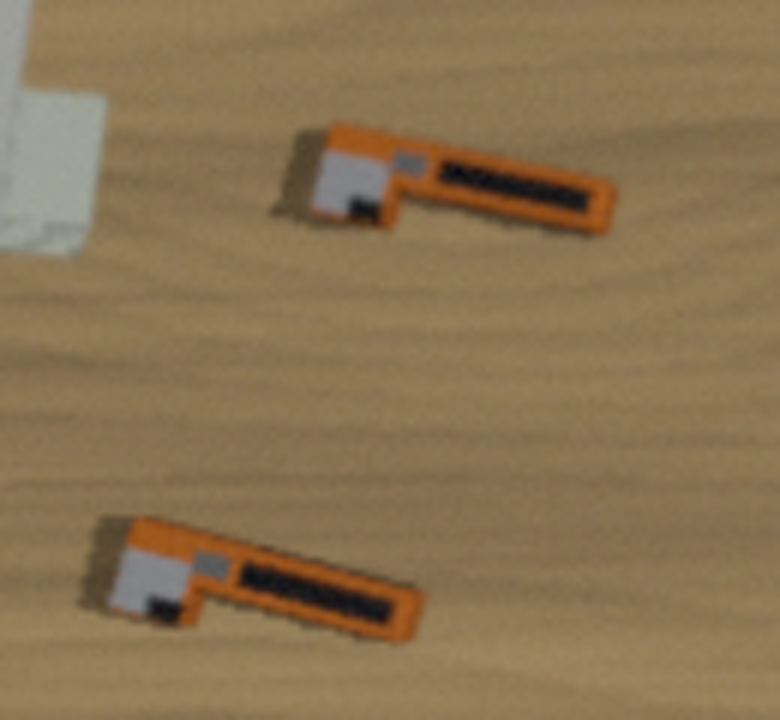

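View pics/tt.png

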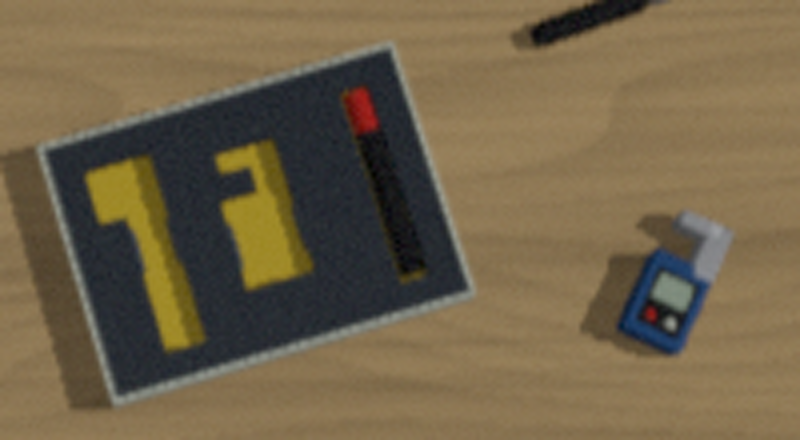

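```bash
python3 - <<'E'
from h import *
f=np.load('pics/top0.npz'); im=f['im']; c=camera_model('top')
P=cloud(c,f['d'])
for n,(u,v) in dict(cap=(481,301),c2=(445,300),disp=(510,205),disp2=(527,207),box=(125,100),box2=(140,75),box3=(345,100)).items(): print(n,P[v,u].round(4))
t=lambda p:np.array(p)/4+[230,150]
tr=atz(c,[t(p) for p in [(40,148),(393,43),(472,294),(115,403)]],.032); print(tr.round(4),tr.mean(0))
e=tr[1]-tr[0]; e2=tr[0]-tr[3]; print(np.degrees(np.arctan2(-e[0],-e[1])), np.degrees(np.arctan2(e2[1],e2[0])),np.linalg.norm(e),np.linalg.norm(e2))
g=atz(c,[t(p) for p in [(655,250),(618,330),(675,355),(712,275)]],.026); print(g.round(4),g.mean(0)); e=g[0]-g[1]; print(np.degrees(np.arctan2(e[1],e[0])))
t=lambda p:np.array(p)/6+[90,190]
g=atz(c,[t(p) for p in [(335,125),(325,150),(615,180),(605,235),(395,230)]],.026); print(g.round(4)); 
E
```

```text
cap [ 0.2575 -0.4724  0.1037]
c2 [ 0.2589 -0.4177 -0.001 ]
disp [ 0.497  -0.572   0.0931]
disp2 [ 0.4851 -0.5964  0.1312]
box [0.7764 0.4066 0.1409]
box2 [0.8837 0.3962 0.0522]
box3 [ 0.8187 -0.1717  0.0059]
[[ 0.5681  0.1232  0.032 ]
 [ 0.6363 -0.1154  0.032 ]
 [ 0.4647 -0.1619  0.032 ]
 [ 0.3969  0.075   0.032 ]] [ 0.5165214  -0.01975332  0.032     ]
-15.958317745793813 15.744383067540339 0.24815377741257255 0.17785920297745123
[[ 0.4928 -0.2865  0.026 ]
 [ 0.4396 -0.2589  0.026 ]
 [ 0.4223 -0.296   0.026 ]
 [ 0.4753 -0.3238  0.026 ]] [ 0.45752031 -0.29126913  0.026     ]
-27.43186613024174
[[0.5089 0.3759 0.026 ]
 [0.4977 0.3801 0.026 ]
 [0.4821 0.2505 0.026 ]
 [0.4576 0.2547 0.026 ]
 [0.4614 0.348  0.026 ]]
```

Call:
send_rows --series '[{"x":45,"y":-18},{"x":45,"y":-18},{"x":45,"y":-18},{"x":45,"y":-18},{"x":45,"y":-18},{"x":45,"y":-18},{"x":45,"y":-18},{"x":45,"y":-18}]'

```text
invalid input
```

Call:
send_rows --series '[{"yaw":0.149},{"yaw":0.149},{"yaw":0.149},{"yaw":0.149},{"yaw":0.149},{"yaw":0.013},{}]'

```text
invalid input
```

```bash
cat >> h.py <<'E'
def snap(n,tag):
    o=manip.get_obs(); c=wcam(o) if n=="wrist" else camera_model(n); im,d=get_image(n)
    np.savez(f"pics/{tag}.npz",im=im,d=d,R=c['R'],t=c['t']); cv2.imwrite(f"pics/{tag}.png",im[:,:,::-1]); 
    R,_=cv2.Rodrigues(o['tcp_rot']); print(round(o['clock'],2),o['tool_pos'].round(4),'psi',np.degrees(np.arctan2(R[1,0],R[0,0])).round(2),'tilt',R[:2,2].round(4),'F',o['contact_force'].round(1),'open',round(o['opening'],4))
    return im,d,c
def load(tag):
    f=np.load(f"pics/{tag}.npz"); c=dict(camera_model("wrist")); c['R']=f['R'];c['t']=f['t']; return f['im'],f['d'],c
E
python3 - <<'E'
from h import *
snap("wrist","w1")
E
```

```text
0.1 [ 0.1518 -0.5282  0.2302] psi 16.03 tilt [-0.0004  0.002 ] F [ 0.2 -1.   0.2] open 0.0852
```

View pics/w1.png

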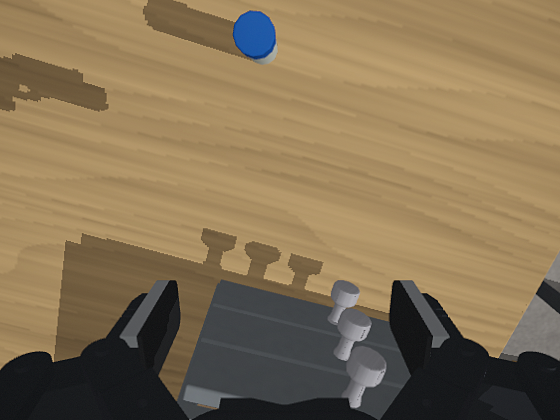

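The view shows a bottle and a rack with no cutter beneath the arm. The row format probably needs every field.

Call:
send_rows --series '[{"x":45,"y":-18,"z":0,"yaw":0,"fingers":-1},{"x":45,"y":-18,"z":0,"yaw":0,"fingers":-1},{"x":45,"y":-18,"z":0,"yaw":0,"fingers":-1},{"x":45,"y":-18,"z":0,"yaw":0,"fingers":-1},{"x":45,"y":-18,"z":0,"yaw":0,"fingers":-1},{"x":45,"y":-18,"z":0,"yaw":0,"fingers":-1},{"x":45,"y":-18,"z":0,"yaw":0,"fingers":-1},{"x":45,"y":-18,"z":0,"yaw":0,"fingers":-1}]'

```text
clock: 0.95
tool_pos: [0.4593, -0.2892, 0.2311]
tcp_rot: [3.111, 0.438, -0.0]
contact_force: [0.3, -1.0, 0.7]
opening: 0.0853
```

Call:
send_rows --series '[{"x":0,"y":0,"z":0,"yaw":0.149,"fingers":-1},{"x":0,"y":0,"z":0,"yaw":0.149,"fingers":-1},{"x":0,"y":0,"z":0,"yaw":0.149,"fingers":-1},{"x":0,"y":0,"z":0,"yaw":0.149,"fingers":-1},{"x":0,"y":0,"z":0,"yaw":0.149,"fingers":-1},{"x":0,"y":0,"z":0,"yaw":0.013,"fingers":-1},{"x":0,"y":0,"z":0,"yaw":0,"fingers":-1}]'

```text
clock: 1.65
tool_pos: [0.458, -0.2907, 0.231]
tcp_rot: [-3.053, 0.74, 0.001]
contact_force: [-0.2, -0.1, 0.0]
opening: 0.0855
```

```bash
python3 - <<'E'
from h import *
snap("wrist","w2")
E
```

```text
1.65 [ 0.458  -0.2907  0.231 ] psi -27.24 tilt [-0.0004  0.0003] F [-0.2 -0.1  0. ] open 0.0855
```

View pics/w2.png

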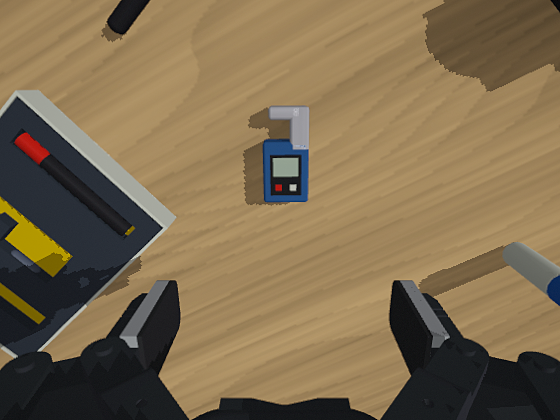

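```bash
python3 - <<'E'
from h import *
im,d,c=load("w2"); crop(im,240,95,330,215,5,'pics/w2c.png')
E
```

```text
(no output)
```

View pics/w2c.png

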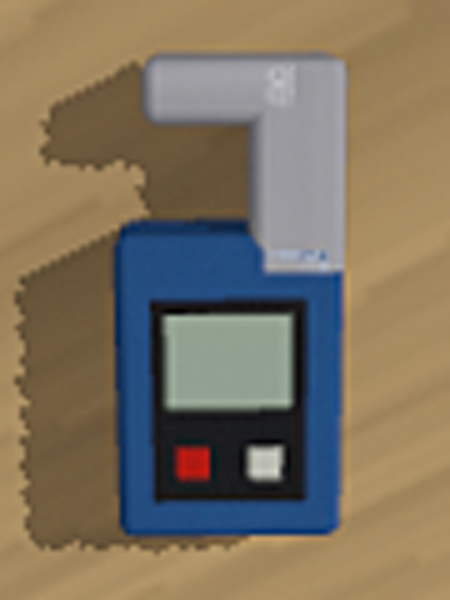

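```bash
python3 - <<'E'
from h import *
im,d,c=load("w2")
px=np.array([(120,224),(123,531),(340,531),(345,57),(146,57)])/5+[240,95]-.4
obj=np.array([(30,22),(-30,22),(-30,-22),(62,-22),(62,16)])/1000.
w=atz(c,px,.026)[:,:2]; print(w.round(4))
def fit(a,b):
    ma,mb=a.mean(0),b.mean(0); U,S,V=np.linalg.svd((a-ma).T@(b-mb)); R=(U@V).T
    th=np.degrees(np.arctan2(R[1,0],R[0,0])); t=mb-R@ma; return th,t,((a@R.T+t)-b).round(4)
print(fit(obj,w))
E
```

```text
[[ 0.4973 -0.2899]
 [ 0.4442 -0.2621]
 [ 0.4246 -0.3001]
 [ 0.5051 -0.3406]
 [ 0.5217 -0.3084]]
(np.float64(-27.160264643183865), array([ 0.46039311, -0.29448553]), array([[-0.0002,  0.0013],
       [-0.0004,  0.0008],
       [-0.0009, -0.0003],
       [ 0.0004, -0.0018],
       [ 0.0011, -0.0001]]))
```

Call:
send_rows --series '[{"x":4,"y":2.3,"z":40,"yaw":0,"fingers":-1},{"x":0,"y":0,"z":45,"yaw":0,"fingers":-1},{"x":0,"y":0,"z":45,"yaw":0,"fingers":-1},{"x":0,"y":0,"z":40,"yaw":0,"fingers":-1},{"x":0,"y":0,"z":25,"yaw":0,"fingers":-1},{"x":0,"y":0,"z":14,"yaw":0,"fingers":-1},{"x":0,"y":0,"z":10,"yaw":0,"fingers":-1},{"x":0,"y":0,"z":0,"yaw":0,"fingers":-1},{"x":0,"y":0,"z":0,"yaw":0,"fingers":-1}]'

```text
clock: 2.6
tool_pos: [0.4616, -0.2955, 0.0138]
tcp_rot: [3.051, -0.743, 0.004]
contact_force: [-0.4, 0.2, -0.0]
opening: 0.0857
```

Call:
send_rows --series '[{"x":0,"y":0,"z":0,"yaw":0,"fingers":0.2},{"x":0,"y":0,"z":0,"yaw":0,"fingers":0.5},{"x":0,"y":0,"z":0,"yaw":0,"fingers":1},{"x":0,"y":0,"z":0,"yaw":0,"fingers":1},{"x":0,"y":0,"z":0,"yaw":0,"fingers":1},{"x":0,"y":0,"z":0,"yaw":0,"fingers":1}]' --squeeze 60

```text
clock: 3.2
tool_pos: [0.4615, -0.2953, 0.0137]
tcp_rot: [3.051, -0.744, 0.004]
contact_force: [-0.1, 0.4, 5.6]
opening: 0.0424
```

```bash
python3 - <<'E'
from h import *
im,d,c=snap("wrist","w3"); snap("side","s3")
E
```

```text
3.2 [ 0.4615 -0.2953  0.0137] psi -27.4 tilt [ 0.0021 -0.0016] F [-0.1  0.4  5.6] open 0.0424
3.25 [ 0.4615 -0.2953  0.0137] psi -27.4 tilt [ 0.0021 -0.0016] F [-0.9  0.1  5.6] open 0.0422
```

View pics/w3.png

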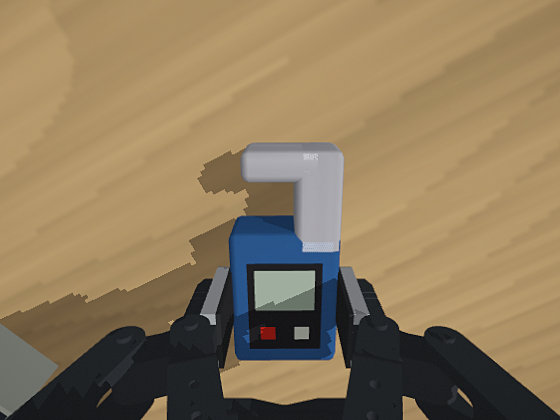

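Call:
send_rows --series '[{"x":0,"y":0,"z":-20,"yaw":0,"fingers":1},{"x":0,"y":0,"z":-40,"yaw":0,"fingers":1},{"x":0,"y":0,"z":-45,"yaw":0,"fingers":1},{"x":0,"y":0,"z":-45,"yaw":0,"fingers":1},{"x":-24,"y":-35,"z":-20,"yaw":0,"fingers":1},{"x":-24,"y":-35,"z":0,"yaw":0,"fingers":1},{"x":-24,"y":-35,"z":0,"yaw":0,"fingers":1},{"x":-24,"y":-35,"z":0,"yaw":0,"fingers":1},{"x":-24,"y":-35,"z":0,"yaw":0,"fingers":1},{"x":-24,"y":-34,"z":0,"yaw":0,"fingers":1}]'

```text
clock: 4.3
tool_pos: [0.4279, -0.0412, 0.1814]
tcp_rot: [-3.052, 0.745, 0.002]
contact_force: [1.2, 0.7, -0.5]
opening: 0.0423
```

Call:
send_rows --series '[{"x":0,"y":0,"z":0,"yaw":-0.14,"fingers":1},{"x":0,"y":0,"z":0,"yaw":-0.14,"fingers":1},{"x":0,"y":0,"z":0,"yaw":-0.14,"fingers":1},{"x":0,"y":0,"z":0,"yaw":-0.14,"fingers":1},{"x":0,"y":0,"z":0,"yaw":-0.14,"fingers":1},{"x":0,"y":0,"z":0,"yaw":-0.054,"fingers":1},{"x":0,"y":0,"z":0,"yaw":0,"fingers":1}]'

```text
clock: 5.0
tool_pos: [0.4283, -0.0428, 0.1814]
tcp_rot: [-3.111, -0.432, 0.003]
contact_force: [0.2, -0.2, -1.1]
opening: 0.0425
```

```bash
python3 - <<'E'
from h import *
im,d,c=snap("wrist","w4")
E
```

```text
5.0 [ 0.4283 -0.0428  0.1814] psi 15.79 tilt [-0.0019  0.0003] F [ 0.2 -0.2 -1.1] open 0.0425
```

View pics/w4.png

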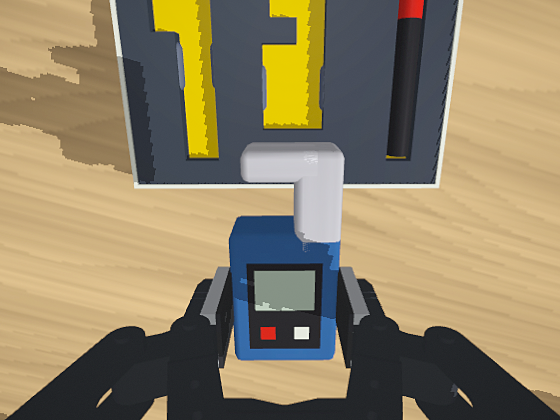

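Call:
send_rows --series '[{"x":-5,"y":0,"z":-40,"yaw":0,"fingers":1},{"x":-5,"y":0,"z":-40,"yaw":0,"fingers":1},{"x":0,"y":0,"z":0,"yaw":0,"fingers":1},{"x":0,"y":0,"z":0,"yaw":0,"fingers":1}]'

```text
clock: 5.45
tool_pos: [0.4197, -0.0457, 0.2631]
tcp_rot: [3.111, 0.43, 0.003]
contact_force: [-0.0, 0.1, -2.5]
opening: 0.0421
```

```bash
python3 - <<'E'
from h import *
im,d,c=snap("wrist","w5"); crop(im,150,0,450,190,2.6,'pics/w5c.png')
E
```

```text
5.45 [ 0.4197 -0.0457  0.2631] psi 15.75 tilt [ 0.0022 -0.0006] F [-0.   0.1 -2.5] open 0.0421
```

View pics/w5c.png

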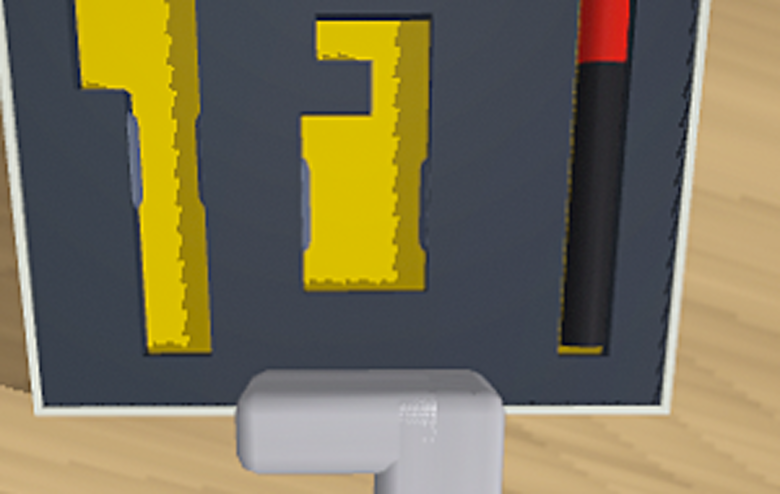

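```bash
cat >> h.py <<'E'
def fit(a,b):
    a=np.asarray(a,float);b=np.asarray(b,float)
    ma,mb=a.mean(0),b.mean(0); U,S,V=np.linalg.svd((a-ma).T@(b-mb)); R=(U@V).T
    th=np.degrees(np.arctan2(R[1,0],R[0,0])); t=mb-R@ma; return th,t,((a@R.T+t)-b).round(4)
E
python3 - <<'E'
from h import *
im,d,c=load("w5")
px=np.array([(303,291),(427,291),(433,13),(315,14),(300,114)])/2.6+[150,0]-.3
obj=np.array([(-31.5,23.5),(-31.5,-23.5),(63.5,-23.5),(63.5,17.5),(31.5,23.5)])/1000.
print(fit(obj,atz(c,px,.030)[:,:2]))
crop(im,215,130,365,380,3,'pics/w5g.png')
d0=d; print(d[60,180],'foamz', cloud(c,d)[20:100:20,200].round(4), cloud(c,d)[300,280])
E
```

```text
(np.float64(16.000776297563874), array([ 0.50734269, -0.02762906]), array([[-0.0005, -0.0003],
       [-0.0003, -0.0001],
       [-0.    ,  0.0002],
       [ 0.0003, -0.    ],
       [ 0.0005,  0.0001]]))
0.34733132 foamz [[0.5352 0.0698 0.0158]
 [0.5178 0.0658 0.0171]
 [0.5001 0.06   0.0268]
 [0.4824 0.0555 0.0305]] [ 0.41830932 -0.04444435  0.27572798]
```

View pics/w5g.png

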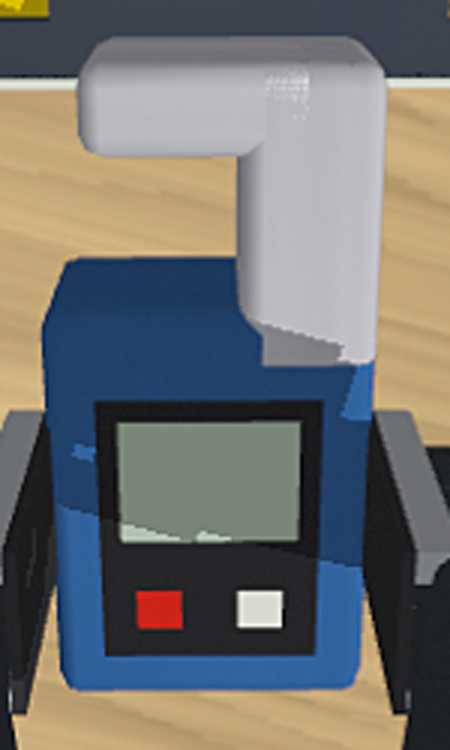

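```bash
python3 - <<'E'
from h import *
im,d,c=load("w5")
px=np.array([(63,687),(360,687),(385,72),(77,75),(43,322)])/3+[215,130]-.3
obj=np.array([(-30,22),(-30,-22),(62,-22),(62,16),(30,22)])/1000.
print(atz(c,px,.2754).round(4)); print(fit(obj,atz(c,px,.2754)[:,:2]))
E
```

```text
[[ 0.3849 -0.0339  0.2754]
 [ 0.3964 -0.075   0.2754]
 [ 0.4815 -0.0501  0.2754]
 [ 0.4713 -0.0151  0.2754]
 [ 0.4394 -0.0184  0.2754]]
(np.float64(16.21239663878169), array([ 0.41755494, -0.04681884]), array([[-0.0023, -0.0002],
       [-0.0015, -0.0013],
       [ 0.0017, -0.0006],
       [ 0.0013,  0.001 ],
       [ 0.0008,  0.001 ]]))
```

Call:
send_rows --series '[{"x":30,"y":2,"z":20,"yaw":-0.004,"fingers":1},{"x":30,"y":2,"z":30,"yaw":0,"fingers":1},{"x":30.7,"y":2.4,"z":30,"yaw":0,"fingers":1},{"x":0,"y":0,"z":45,"yaw":0,"fingers":1},{"x":0,"y":0,"z":40,"yaw":0,"fingers":1},{"x":0,"y":0,"z":30,"yaw":0,"fingers":1},{"x":0,"y":0,"z":16,"yaw":0,"fingers":1},{"x":0,"y":0,"z":0,"yaw":0,"fingers":1},{"x":0,"y":0,"z":0,"yaw":0,"fingers":1}]'

```text
clock: 6.4
tool_pos: [0.5071, -0.0266, 0.0498]
tcp_rot: [-3.11, -0.438, 0.005]
contact_force: [-0.2, -0.7, -0.7]
opening: 0.0425
```

```bash
python3 - <<'E'
from h import *
im,d,c=snap("wrist","w6"); im,d,c=snap("top","t6"); crop(im,230,150,360,260,6,'pics/t6c.png')
E
```

```text
6.4 [ 0.5071 -0.0266  0.0498] psi 16.02 tilt [-0.0034  0.0005] F [-0.2 -0.7 -0.7] open 0.0425
6.45 [ 0.5079 -0.0267  0.0508] psi 16.02 tilt [-0.0012  0.0001] F [-0.1  0.3 -0.6] open 0.0424
```

View pics/w6.png

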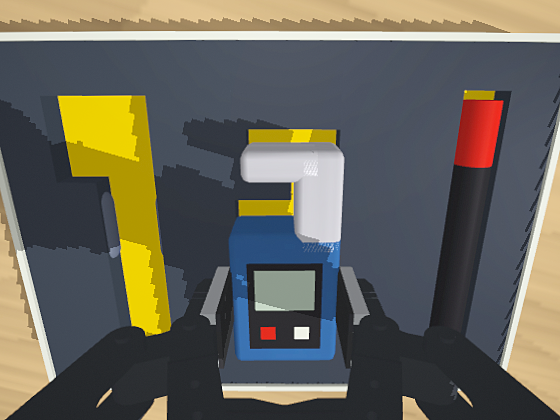

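View pics/t6c.png

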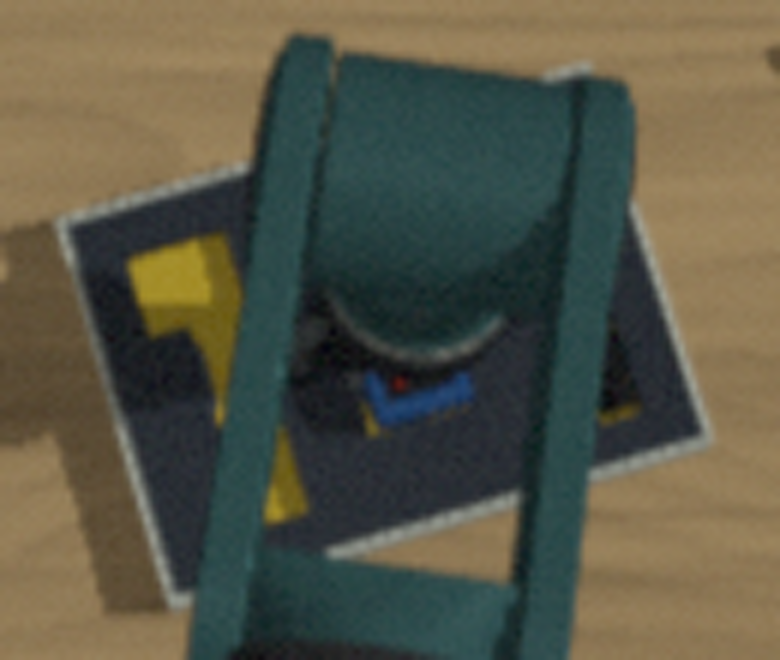

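```bash
python3 - <<'E'
from h import *
im,d,c=load("w6")
crop(im,200,100,380,260,4.4,'pics/w6c.png')
E
```

```text
(no output)
```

View pics/w6c.png

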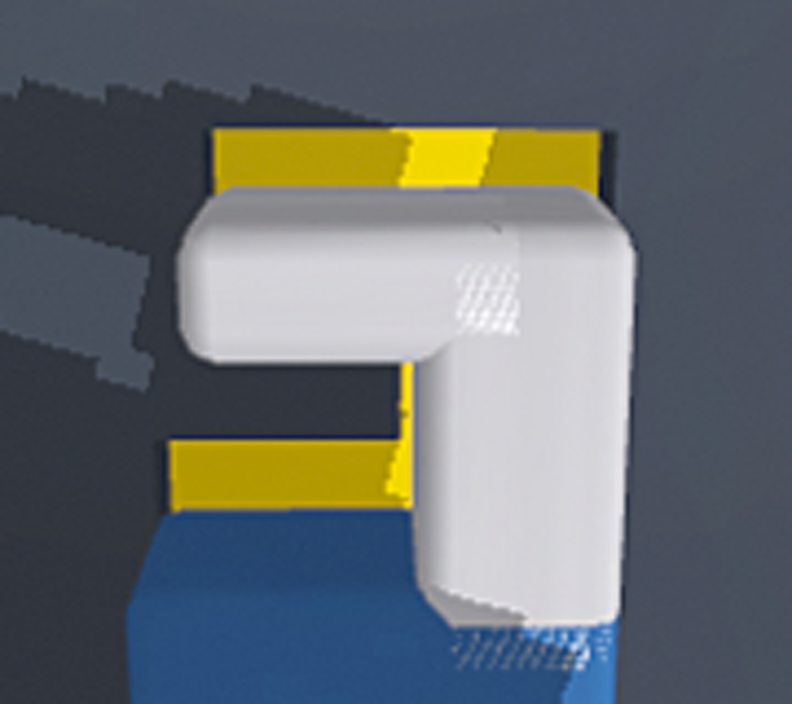

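```bash
python3 - <<'E'
from h import *
im,d,c=load("w6")
tcp=np.array([.5071,-.0266]);a=np.radians(16.02);X=np.array([np.cos(a),np.sin(a)]);Y=np.array([np.sin(a),-np.cos(a)])
def T(px,z):
    w=atz(c,np.array(px)/4.4+[200,100]-.4,z)[:,:2]-tcp; return np.c_[w@X,w@Y]*1000
print('pocket',T([(208,127),(616,128),(160,440)],.030).round(1),'exp: 63.5,-17.5 / 63.5,23.5 / 31.5,-23.5')
print('gauge', T([(300,187),(550,187),(300,511)],.0375).round(1),'exp 62,62,30 minus rounding .5')
print('top', T([(178,260),(634,260),(300,225),(128,605)],.0621).round(1),'exp y -16, 22; x 62; 30,-22')
E
```

```text
pocket [[ 63.8 -16. ]
 [ 63.7  24.1]
 [ 31.6 -22. ]] exp: 63.5,-17.5 / 63.5,23.5 / 31.5,-23.5
gauge [[59.  -6.7]
 [59.  17. ]
 [26.4 -7.2]] exp 62,62,30 minus rounding .5
top [[ 56.7 -15.6]
 [ 56.7  21.3]
 [ 59.5  -5.7]
 [ 26.5 -21. ]] exp y -16, 22; x 62; 30,-22
```

Call:
send_rows --series '[{"x":2.2,"y":0.8,"z":3,"yaw":0,"fingers":1},{"x":0,"y":0,"z":0,"yaw":0,"fingers":1},{"x":0,"y":0,"z":0,"yaw":0,"fingers":1},{"x":0,"y":0,"z":0,"yaw":0,"fingers":1}]'

```text
clock: 6.9
tool_pos: [0.5107, -0.027, 0.0485]
tcp_rot: [3.111, 0.438, 0.001]
contact_force: [-0.6, -0.1, -1.4]
opening: 0.0421
```

```bash
python3 - <<'E'
from h import *
im,d,c=snap("wrist","w7"); crop(im,200,100,380,260,4.4,'pics/w7c.png')
E
```

```text
6.9 [ 0.5107 -0.027   0.0485] psi 16.03 tilt [ 0.0004 -0.0002] F [-0.6 -0.1 -1.4] open 0.0421
```

View pics/w7c.png

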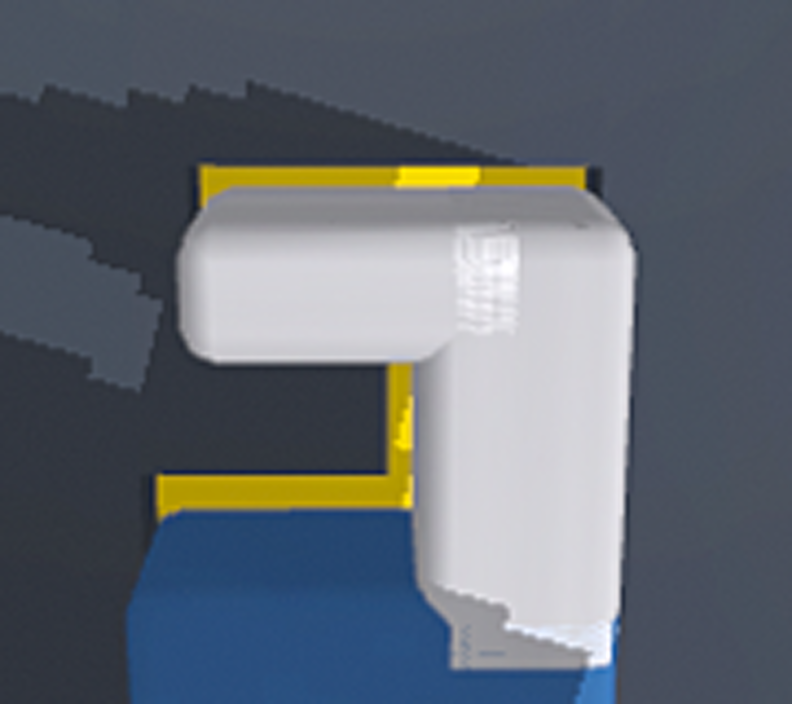

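```bash
python3 - <<'E'
from h import *
im,d,c=load("w7")
tcp=np.array([.5107,-.0270]);a=np.radians(16.03);X=np.array([np.cos(a),np.sin(a)]);Y=np.array([np.sin(a),-np.cos(a)])
def T(px,z):
    w=atz(c,np.array(px)/4.4+[200,100]-.4,z)[:,:2]-tcp; return np.c_[w@X,w@Y]*1000
print('pocket-exp',(T([(195,163),(602,165),(149,476)],.030)-[(63.5,-17.5),(63.5,23.5),(31.5,-23.5)]).round(1))
print('gauge-exp', (T([(300,187),(550,187),(300,511)],.0375)-[(62,0),(62,0),(29.8,0)]).round(1)[:,0])
print('gaugey', T([(178,280),(634,280),(128,605)],.0585).round(1),'exp y -16, 22;-22')
E
```

```text
pocket-exp [[-3.   0.3]
 [-3.2 -0.7]
 [-3.3  0.3]]
gauge-exp [-2.8 -2.8 -2.9]
gaugey [[ 54.5 -15.9]
 [ 54.5  21.8]
 [ 25.5 -21.4]] exp y -16, 22;-22
```

Call:
send_rows --series '[{"x":-0.3,"y":0,"z":3,"yaw":0,"fingers":1},{"x":0,"y":0,"z":3,"yaw":0,"fingers":1},{"x":0,"y":0,"z":2,"yaw":0,"fingers":1},{"x":0,"y":0,"z":1,"yaw":0,"fingers":1},{"x":0,"y":0,"z":0,"yaw":0,"fingers":1}]'

```text
clock: 7.45
tool_pos: [0.5101, -0.0268, 0.0393]
tcp_rot: [-3.11, -0.438, 0.001]
contact_force: [-1.0, 1.2, 0.7]
opening: 0.0421
```

Call:
send_rows --series '[{"x":0,"y":0,"z":2,"yaw":0,"fingers":1},{"x":0,"y":0,"z":2,"yaw":0,"fingers":1},{"x":0,"y":0,"z":2,"yaw":0,"fingers":1},{"x":0,"y":0,"z":1.5,"yaw":0,"fingers":1},{"x":0,"y":0,"z":0,"yaw":0,"fingers":1},{"x":0,"y":0,"z":0,"yaw":0,"fingers":1}]' --squeeze 80

```text
clock: 8.05
tool_pos: [0.5109, -0.0269, 0.0317]
tcp_rot: [-3.111, -0.438, -0.002]
contact_force: [2.0, 3.2, 0.7]
opening: 0.0416
```

Call:
send_rows --series '[{"x":0,"y":0,"z":1,"yaw":0,"fingers":1},{"x":0,"y":0,"z":0.7,"yaw":0,"fingers":1},{"x":0,"y":0,"z":0,"yaw":0,"fingers":1}]'

```text
clock: 8.35
tool_pos: [0.5108, -0.027, 0.0309]
tcp_rot: [3.111, 0.438, 0.002]
contact_force: [-0.3, 2.9, 4.1]
opening: 0.0416
```

Call:
send_rows --series '[{"x":0,"y":0,"z":1,"yaw":0,"fingers":1},{"x":0,"y":0,"z":0.5,"yaw":0,"fingers":1},{"x":0,"y":0,"z":0,"yaw":0,"fingers":1}]'

```text
clock: 8.65
tool_pos: [0.5108, -0.027, 0.0308]
tcp_rot: [3.111, 0.438, 0.002]
contact_force: [-3.3, 3.6, 11.5]
opening: 0.0415
```

Call:
send_rows --series '[{"x":0,"y":0,"z":-1,"yaw":0,"fingers":0.3},{"x":0,"y":0,"z":0,"yaw":0,"fingers":-0.3},{"x":0,"y":0,"z":0,"yaw":0,"fingers":-1},{"x":0,"y":0,"z":0,"yaw":0,"fingers":-1},{"x":0,"y":0,"z":-10,"yaw":0,"fingers":-1},{"x":0,"y":0,"z":-40,"yaw":0,"fingers":-1},{"x":0,"y":0,"z":-45,"yaw":0,"fingers":-1},{"x":0,"y":0,"z":-45,"yaw":0,"fingers":-1},{"x":0,"y":0,"z":-45,"yaw":0,"fingers":-1},{"x":0,"y":0,"z":0,"yaw":0,"fingers":-1},{"x":0,"y":0,"z":0,"yaw":0,"fingers":-1}]'

```text
clock: 9.75
tool_pos: [0.5111, -0.0274, 0.2169]
tcp_rot: [3.109, 0.438, 0.006]
contact_force: [-0.2, -0.3, -0.9]
opening: 0.085
```

```bash
python3 - <<'E'
from h import *
im,d,c=snap("wrist","w8")
P=cloud(c,d); np.set_printoptions(suppress=True)
f=lambda u,v:P[v-3:v+4,u-3:u+4,2].mean().round(4)
print(im.shape)
E
```

```text
9.75 [ 0.5111 -0.0274  0.2169] psi 16.02 tilt [ 0.0043 -0.0011] F [-0.2 -0.3 -0.9] open 0.085
(420, 560, 3)
```

View pics/w8.png

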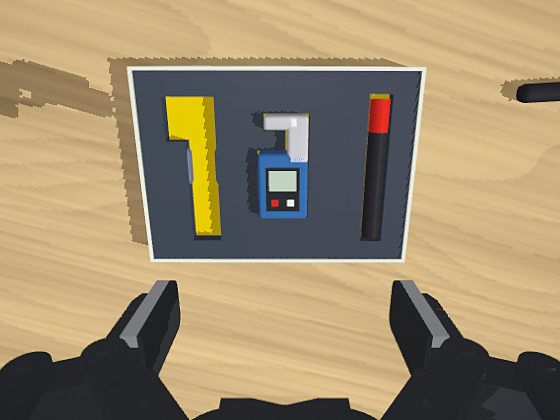

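```bash
python3 - <<'E'
from h import *
im,d,c=load("w8")
P=cloud(c,d); f=lambda u,v:P[v-3:v+4,u-3:u+4,2].mean().round(4)
print('gauge top',f(283,183),f(265,205),f(302,170),f(283,158),'frame',f(298,125),f(272,120),'foam',f(235,160),f(335,150),f(235,210),f(335,205), 'cfloor',f(200,160),f(203,220))
crop(im,150,85,250,250,4.5,'pics/w8c.png')
E
```

```text
gauge top 0.0436 0.0433 0.0497 0.0432 frame 0.0429 0.043 foam 0.0297 0.0297 0.0364 0.0298 cfloor 0.0167 0.017
```

View pics/w8c.png

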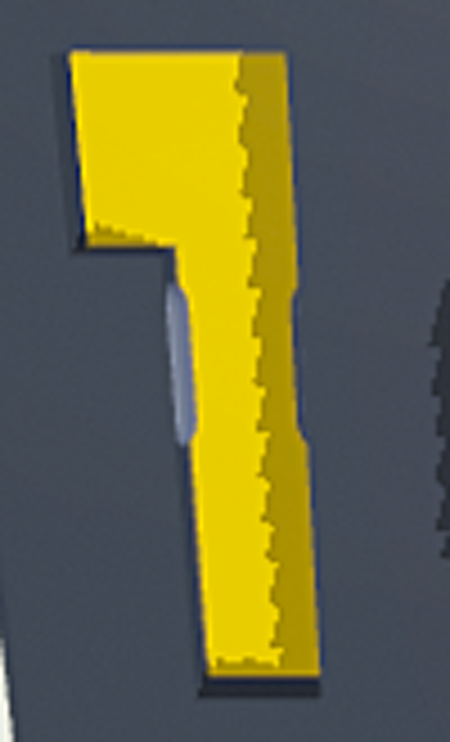

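```bash
python3 - <<'E'
from h import *
im,d,c=load("w8")
px=np.array([(320,695),(198,695),(287,51),(50,51),(72,249)])/4.5+[150,85]-.4
obj=np.array([(-71.5,-13.5),(-71.5,13.5),(61.5,-13.5),(61.5,31.5),(23.5,31.5)])/1000.
print(fit(obj,atz(c,px,.030)[:,:2]))
E
```

```text
(np.float64(15.84724797515147), array([0.50355664, 0.04695009]), array([[-0.0001, -0.0005],
       [-0.0003,  0.0003],
       [ 0.0003,  0.    ],
       [ 0.0004, -0.0001],
       [-0.0003,  0.0003]]))
```

Call:
send_rows --series '[{"x":9,"y":-43,"z":0,"yaw":0,"fingers":-1},{"x":9,"y":-43,"z":0,"yaw":0,"fingers":-1},{"x":9,"y":-43,"z":0,"yaw":0,"fingers":-1},{"x":9,"y":-43,"z":0,"yaw":0,"fingers":-1},{"x":9,"y":-43,"z":0,"yaw":0,"fingers":-1},{"x":9,"y":-43,"z":0,"yaw":0,"fingers":-1},{"x":9,"y":-43,"z":0,"yaw":0,"fingers":-1},{"x":8,"y":-41,"z":0,"yaw":0,"fingers":-1}]'

```text
clock: 10.6
tool_pos: [0.4827, 0.3226, 0.2118]
tcp_rot: [3.109, 0.438, -0.007]
contact_force: [0.7, -0.6, -0.3]
opening: 0.0852
```

Call:
send_rows --series '[{"x":0,"y":0,"z":0,"yaw":-0.136,"fingers":-1},{"x":0,"y":0,"z":0,"yaw":-0.136,"fingers":-1},{"x":0,"y":0,"z":0,"yaw":-0.136,"fingers":-1},{"x":0,"y":0,"z":0,"yaw":-0.136,"fingers":-1},{"x":0,"y":0,"z":0,"yaw":-0.136,"fingers":-1},{"x":0,"y":0,"z":0,"yaw":-0.136,"fingers":-1},{"x":0,"y":0,"z":0,"yaw":-0.136,"fingers":-1},{"x":0,"y":0,"z":0,"yaw":-0.13,"fingers":-1},{"x":0,"y":0,"z":0,"yaw":0,"fingers":-1},{"x":0,"y":0,"z":0,"yaw":0,"fingers":-1}]'

```text
clock: 11.6
tool_pos: [0.4835, 0.3209, 0.2128]
tcp_rot: [-2.443, -1.974, 0.005]
contact_force: [-0.2, -0.3, 0.3]
opening: 0.0853
```

```bash
python3 - <<'E'
from h import *
im,d,c=snap("wrist","w9")
E
```

```text
11.6 [0.4835 0.3209 0.2128] psi 77.87 tilt [-0.0029 -0.0017] F [-0.2 -0.3  0.3] open 0.0853
```

View pics/w9.png

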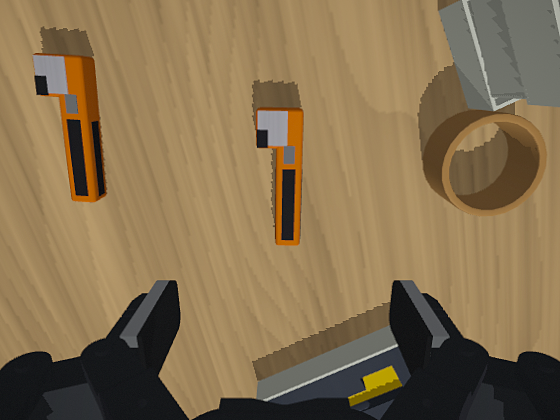

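```bash
python3 - <<'E'
from h import *
im,d,c=load("w9")
crop(im,240,95,320,255,4.5,'pics/w9c.png')
E
```

```text
(no output)
```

View pics/w9c.png

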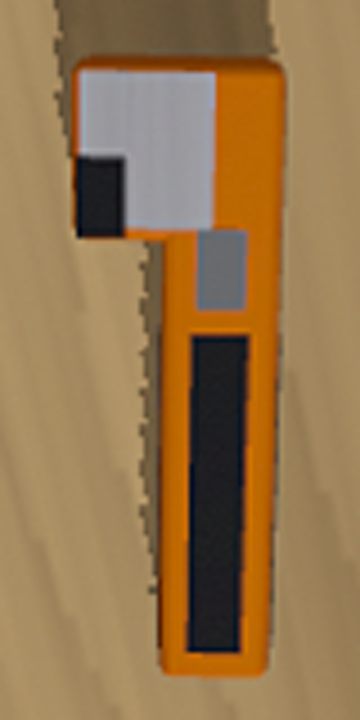

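```bash
python3 - <<'E'
from h import *
im,d,c=load("w9")
px=np.array([(160,675),(268,675),(284,63),(74,63),(75,238)])/4.5+[240,95]-.4
obj=np.array([(-70,12),(-70,-12),(60,-12),(60,30),(25,30)])/1000.
th,t,r=fit(obj,atz(c,px,.025)[:,:2]); print(th,t,r)
a=np.radians(77.87); e=t-[.4835,.3209]; print(e@[np.cos(a),np.sin(a)],e@[np.sin(a),-np.cos(a)])
E
```

```text
77.04790158889298 [0.48744689 0.32346361] [[-0.0002 -0.0006]
 [ 0.0002 -0.0011]
 [ 0.001   0.0004]
 [-0.0004  0.0013]
 [-0.0006  0.    ]]
0.0033357327470828037 0.0033200810157116194
```

Call:
send_rows --series '[{"x":3.3,"y":3.3,"z":40,"yaw":0.0143,"fingers":-1},{"x":0,"y":0,"z":45,"yaw":0,"fingers":-1},{"x":0,"y":0,"z":45,"yaw":0,"fingers":-1},{"x":0,"y":0,"z":30,"yaw":0,"fingers":-1},{"x":0,"y":0,"z":20,"yaw":0,"fingers":-1},{"x":0,"y":0,"z":12,"yaw":0,"fingers":-1},{"x":0,"y":0,"z":5,"yaw":0,"fingers":-1},{"x":0,"y":0,"z":0,"yaw":0,"fingers":-1},{"x":0,"y":0,"z":0,"yaw":0,"fingers":-1},{"x":0,"y":0,"z":0,"yaw":0,"fingers":-1}]'

```text
clock: 12.65
tool_pos: [0.4891, 0.3244, 0.0193]
tcp_rot: [2.455, 1.959, 0.005]
contact_force: [0.1, -0.1, 0.2]
opening: 0.0853
```

```bash
python3 - <<'E'
from h import *
im,d,c=snap("wrist","w10")
E
```

```text
12.65 [0.4891 0.3244 0.0193] psi 77.2 tilt [0.0028 0.0014] F [ 0.1 -0.1  0.2] open 0.0853
```

View pics/w10.png

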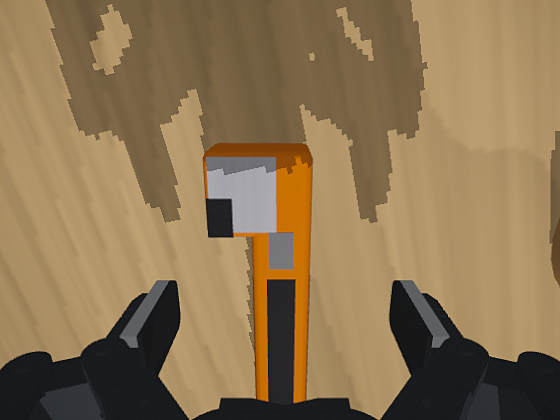

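Call:
send_rows --series '[{"x":0,"y":0,"z":3.5,"yaw":0,"fingers":-0.2},{"x":0,"y":0,"z":0,"yaw":0,"fingers":0.4},{"x":0,"y":0,"z":0,"yaw":0,"fingers":0.8},{"x":0,"y":0,"z":0,"yaw":0,"fingers":1},{"x":0,"y":0,"z":0,"yaw":0,"fingers":1},{"x":0,"y":0,"z":0,"yaw":0,"fingers":1},{"x":0,"y":0,"z":0,"yaw":0,"fingers":1}]' --squeeze 60

```text
clock: 13.4
tool_pos: [0.4883, 0.3239, 0.0143]
tcp_rot: [2.455, 1.96, 0.001]
contact_force: [0.0, 0.9, 0.6]
opening: 0.022
```

Call:
send_rows --series '[{"x":0,"y":0,"z":-15,"yaw":0,"fingers":1},{"x":0,"y":0,"z":-35,"yaw":0,"fingers":1},{"x":0,"y":0,"z":-40,"yaw":0,"fingers":1},{"x":0,"y":0,"z":-30,"yaw":0,"fingers":1},{"x":-38,"y":11,"z":0,"yaw":0,"fingers":1},{"x":-38,"y":11,"z":0,"yaw":0,"fingers":1},{"x":-38,"y":11,"z":0,"yaw":0,"fingers":1},{"x":-38,"y":11,"z":0,"yaw":0,"fingers":1},{"x":-38,"y":11,"z":0,"yaw":0,"fingers":1},{"x":-38,"y":11,"z":0,"yaw":0,"fingers":1},{"x":-38,"y":11.5,"z":0,"yaw":0,"fingers":1}]'

```text
clock: 14.5
tool_pos: [0.5044, 0.0457, 0.1349]
tcp_rot: [2.455, 1.96, 0.001]
contact_force: [0.6, 0.2, -1.4]
opening: 0.0219
```

Call:
send_rows --series '[{"x":0,"y":0,"z":0,"yaw":0.134,"fingers":1},{"x":0,"y":0,"z":0,"yaw":0.134,"fingers":1},{"x":0,"y":0,"z":0,"yaw":0.134,"fingers":1},{"x":0,"y":0,"z":0,"yaw":0.134,"fingers":1},{"x":0,"y":0,"z":0,"yaw":0.134,"fingers":1},{"x":0,"y":0,"z":0,"yaw":0.134,"fingers":1},{"x":0,"y":0,"z":0,"yaw":0.134,"fingers":1},{"x":0,"y":0,"z":0,"yaw":0.132,"fingers":1},{"x":0,"y":0,"z":0,"yaw":0,"fingers":1}]'

```text
clock: 15.4
tool_pos: [0.5045, 0.0472, 0.1347]
tcp_rot: [3.111, 0.435, 0.0]
contact_force: [-0.2, -0.3, -1.2]
opening: 0.022
```

```bash
python3 - <<'E'
from h import *
im,d,c=snap("wrist","w11")
E
```

```text
15.4 [0.5045 0.0472 0.1347] psi 15.91 tilt [ 0.0002 -0.0001] F [-0.2 -0.3 -1.2] open 0.022
```

View pics/w11.png

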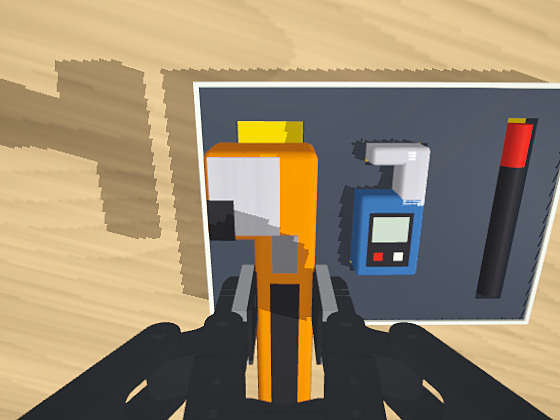

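Call:
send_rows --series '[{"x":0,"y":0,"z":35,"yaw":0,"fingers":1},{"x":0,"y":0,"z":30,"yaw":0,"fingers":1},{"x":0,"y":0,"z":15,"yaw":0,"fingers":1},{"x":0,"y":0,"z":5,"yaw":0,"fingers":1},{"x":0,"y":0,"z":0,"yaw":0,"fingers":1},{"x":0,"y":0,"z":0,"yaw":0,"fingers":1},{"x":0,"y":0,"z":0,"yaw":0,"fingers":1}]'

```text
clock: 16.15
tool_pos: [0.5059, 0.0472, 0.0508]
tcp_rot: [3.111, 0.435, 0.005]
contact_force: [0.9, -0.2, -1.3]
opening: 0.0221
```

```bash
python3 - <<'E'
from h import *
im,d,c=snap("wrist","w12");crop(im,170,110,350,300,4,'pics/w12c.png')
E
```

```text
16.15 [0.5059 0.0472 0.0508] psi 15.93 tilt [ 0.0031 -0.0002] F [ 0.9 -0.2 -1.3] open 0.0221
```

View pics/w12c.png

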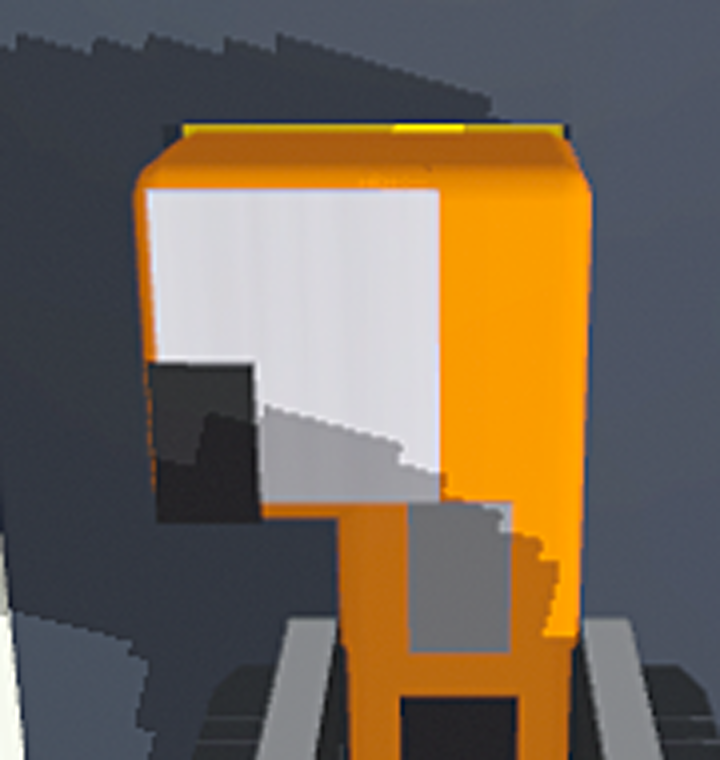

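```bash
cat > m.py <<'E'
import sys
from h import *
def run(tag,tcp,psi,s,off,pk,fr,sides):
    im,d,c=load(tag); a=np.radians(psi);X=np.array([np.cos(a),np.sin(a)]);Y=np.array([np.sin(a),-np.cos(a)])
    def T(px,z):
        w=atz(c,np.array(px)/s+off-.4,z)[:,:2]-np.array(tcp[:2]); return np.c_[w@X,w@Y]*1000
    print('pocket-exp',(T(pk,.030)-[(61.5,-31.5),(61.5,13.5)]).round(1))
    print('front-exp',(T(fr,tcp[2]-.0143+.0027)-[60,0]).round(1)[:,0])
    print('sides',T(sides,tcp[2]-.0143+.0245).round(1))
E
python3 - <<'E'
from m import *
run("w12",(.5059,.0472,.0508),15.93,4,[170,110],[(163,124),(572,124)],[(250,135),(500,134)],[(134,195),(592,195),(156,520),(582,560)])
E
```

```text
pocket-exp [[-3.  -0.8]
 [-3.  -0.8]]
front-exp [-1.4 -1.3]
sides [[ 56.3 -29.2]
 [ 56.3  12.2]
 [ 24.5 -29.3]
 [ 20.2  12.3]]
```

Call:
send_rows --series '[{"x":-1.6,"y":-1.0,"z":2,"yaw":0,"fingers":1},{"x":0,"y":0,"z":0,"yaw":0,"fingers":1},{"x":0,"y":0,"z":0,"yaw":0,"fingers":1},{"x":0,"y":0,"z":0,"yaw":0,"fingers":1}]'

```text
clock: 16.6
tool_pos: [0.5029, 0.0477, 0.0471]
tcp_rot: [3.111, 0.435, 0.0]
contact_force: [-0.2, -0.4, -1.7]
opening: 0.0223
```

```bash
python3 - <<'E'
from h import *
im,d,c=snap("wrist","w13");crop(im,170,110,350,300,4,'pics/w13c.png')
E
```

```text
16.6 [0.5029 0.0477 0.0471] psi 15.91 tilt [ 0.0001 -0.0001] F [-0.2 -0.4 -1.7] open 0.0223
```

View pics/w13c.png

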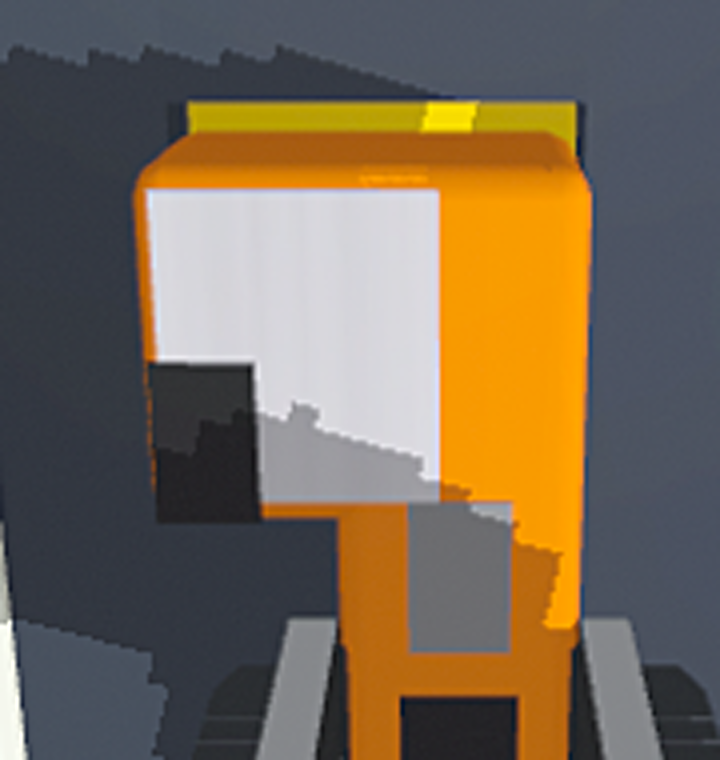

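```bash
python3 - <<'E'
from m import *
run("w13",(.5029,.0477,.0471),15.91,4,[170,110],[(168,100),(584,102)],[(250,134),(500,133)],[(134,195),(592,195),(156,520),(582,560)])
E
```

```text
pocket-exp [[ 0.   0.5]
 [-0.2  0. ]]
front-exp [-1.3 -1.2]
sides [[ 56.4 -29.3]
 [ 56.3  12.1]
 [ 24.5 -29.4]
 [ 20.2  12.2]]
```

Call:
send_rows --series '[{"x":1.1,"y":0,"z":2,"yaw":0,"fingers":1},{"x":0,"y":0,"z":3,"yaw":0,"fingers":1},{"x":0,"y":0,"z":2,"yaw":0,"fingers":1},{"x":0,"y":0,"z":0,"yaw":0,"fingers":1},{"x":0,"y":0,"z":0,"yaw":0,"fingers":1}]'

```text
clock: 17.15
tool_pos: [0.5039, 0.048, 0.0399]
tcp_rot: [-3.111, -0.434, 0.001]
contact_force: [0.2, -0.0, -1.1]
opening: 0.0222
```

Bottom at 25.6 mm, inside the pocket, with no contact force. Pressing on.

Call:
send_rows --series '[{"x":0,"y":0,"z":2,"yaw":0,"fingers":1},{"x":0,"y":0,"z":2,"yaw":0,"fingers":1},{"x":0,"y":0,"z":2,"yaw":0,"fingers":1},{"x":0,"y":0,"z":1.5,"yaw":0,"fingers":1},{"x":0,"y":0,"z":0,"yaw":0,"fingers":1},{"x":0,"y":0,"z":0,"yaw":0,"fingers":1}]' --squeeze 80

```text
clock: 17.75
tool_pos: [0.5049, 0.0481, 0.0334]
tcp_rot: [3.111, 0.434, 0.004]
contact_force: [0.3, 0.2, 2.6]
opening: 0.0214
```

Call:
send_rows --series '[{"x":0,"y":0,"z":1,"yaw":0,"fingers":1},{"x":0,"y":0,"z":1,"yaw":0,"fingers":1},{"x":0,"y":0,"z":0.5,"yaw":0,"fingers":1},{"x":0,"y":0,"z":0,"yaw":0,"fingers":1}]'

```text
clock: 18.15
tool_pos: [0.5047, 0.0481, 0.0314]
tcp_rot: [3.111, 0.434, 0.003]
contact_force: [-0.4, 0.8, 8.8]
opening: 0.022
```

Call:
send_rows --series '[{"x":0,"y":0,"z":0.7,"yaw":0,"fingers":1},{"x":0,"y":0,"z":0.5,"yaw":0,"fingers":1},{"x":0,"y":0,"z":0,"yaw":0,"fingers":1}]'

```text
clock: 18.45
tool_pos: [0.5047, 0.0481, 0.0313]
tcp_rot: [3.111, 0.435, 0.003]
contact_force: [-3.9, 1.1, 14.4]
opening: 0.0216
```

Call:
send_rows --series '[{"x":0,"y":0,"z":-1.2,"yaw":0,"fingers":0.2},{"x":0,"y":0,"z":0,"yaw":0,"fingers":0.2},{"x":0,"y":0,"z":0,"yaw":0,"fingers":0.2},{"x":0,"y":0,"z":0,"yaw":0,"fingers":0.2},{"x":0,"y":0,"z":-10,"yaw":0,"fingers":0.2},{"x":0,"y":0,"z":-30,"yaw":0,"fingers":0.2},{"x":0,"y":0,"z":-45,"yaw":0,"fingers":0.2},{"x":0,"y":0,"z":-45,"yaw":0,"fingers":0.2},{"x":0,"y":0,"z":-45,"yaw":0,"fingers":0.2},{"x":0,"y":0,"z":-20,"yaw":0,"fingers":0.2},{"x":0,"y":0,"z":0,"yaw":0,"fingers":0.2},{"x":0,"y":0,"z":0,"yaw":0,"fingers":0.2}]'

```text
clock: 19.65
tool_pos: [0.5038, 0.048, 0.2251]
tcp_rot: [3.111, 0.434, 0.0]
contact_force: [0.3, 0.0, -0.6]
opening: 0.0342
```

```bash
python3 - <<'E'
from h import *
im,d,c=snap("wrist","w14")
crop(im,200,70,440,270,3.3,'pics/w14c.png')
E
```

```text
19.65 [0.5038 0.048  0.2251] psi 15.9 tilt [ 0.0003 -0.0001] F [ 0.3  0.  -0.6] open 0.0342
```

View pics/w14c.png

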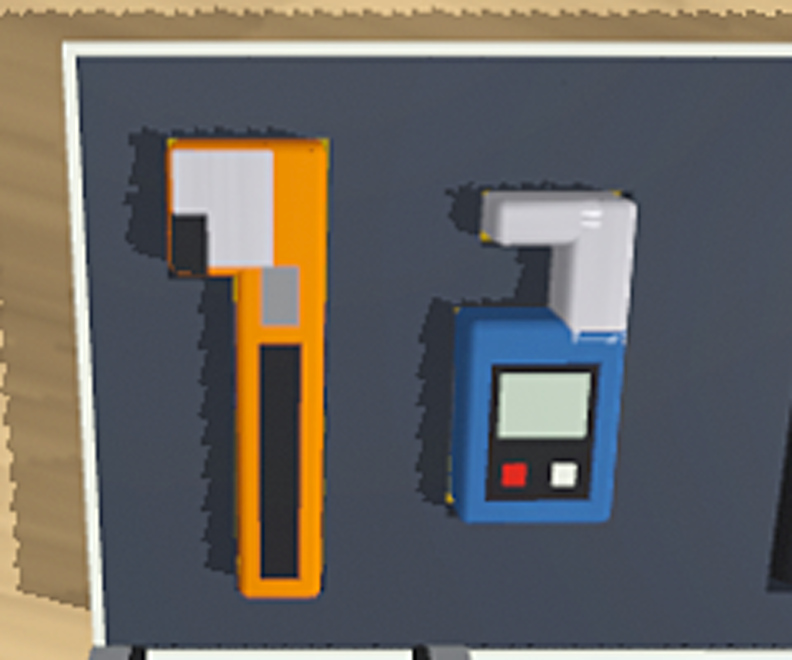

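```bash
python3 - <<'E'
from h import *
im,d,c=load("w14"); P=cloud(c,d)
f=lambda u,v:np.median(P[int(v/3.3+70)-2:int(v/3.3+70)+3,int(u/3.3+200)-2:int(u/3.3+200)+3,2]).round(4)
print('cutter',f(300,170),f(210,180),f(280,300),f(280,450),f(280,560),f(250,585),f(310,585))
print('gauge',f(545,400),f(475,350),f(475,500),f(595,505),f(605,230),f(520,215))
print('foam',f(400,200),f(400,400),f(400,560),f(700,400),f(120,400))
def plane(u0,v0,u1,v1):
    Q=P[int(v0/3.3+70):int(v1/3.3+70),int(u0/3.3+200):int(u1/3.3+200)].reshape(-1,3); m=np.median(Q[:,2]); Q=Q[abs(Q[:,2]-m)<.003]
    A=np.c_[Q[:,:2]-Q[:,:2].mean(0),np.ones(len(Q))]; s=np.linalg.lstsq(A,Q[:,2],rcond=None)[0]; return s.round(4),len(Q)
print(plane(250,290,312,585),plane(470,330,600,505),plane(340,80,430,600))
E
```

```text
cutter 0.0429 0.0432 0.0432 0.043 0.0429 0.0426 0.0427
gauge 0.0439 0.0427 0.0431 0.0436 0.0434 0.0429
foam 0.0299 0.0297 0.0295 0.03 0.0296
(array([ 0.005 , -0.0106,  0.043 ]), 1706) (array([-0.0023, -0.0103,  0.0435]), 2060) (array([ 0.0004, -0.0014,  0.0298]), 4219)
```

```bash
python3 -c "
from bench import finish_job,manip
print(manip.get_obs()['qvel'].round(4)); print(finish_job())"
```

```text
[ 0.0019  0.0132  0.0249 -0.0002  0.0021 -0.0005]
the job is handed in; nothing more can be done
None
```

I pressed both tools into their pockets and handed the job in at about 20 s of the 58 s allowed. `finish_job` gives no verdict.

**What I did:** I gripped the gauge first, lined it up over its pocket with the wrist camera, and pushed it past the nubs to a hard stop at 11.5 N. I then did the same with the cutter farthest to the robot's right (pixel 167, 220 in the top view), which stopped at 14.4 N. The look-alike cutter at (134, 287) was left alone.

**Last checks**, by wrist depth after release at 0.225 m height:

| | Height above table | Slope |
|---|---|---|
| Cutter top | 43.0 mm | about 0.012 rad |
| Gauge top | 43.5 mm | about 0.011 rad |
| Foam | 29.8 mm | – |

- **Height and level:** both tools stand 13 to 14 mm above the foam, so both are home and well inside the 0.05 rad limit.
- **Position:** both sit inside their outlines in the last picture. I did not re-measure their sideways position or angle after release.
- **Other items:** the pen lay in its pocket in the overall views. I did not go back to measure the pen, the marker or the tape roll.

**Disagreements:** the gauge's position in the grip read 1 to 2 mm apart between pictures. The cutter's first alignment, taken before the arm had settled, overshot by about 1 mm. I corrected both from a second close-up before pressing. The first two move calls were also refused, apparently because rows need every field.

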